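# Feed the lint trap along its guide rail into the lint box with a push stick

## Task

Take the yellow push stick from its green tray and use it to press the mesh lint trap flat against the guide rail before its front end crosses the red line, then push it along the rail, keeping it flat against the rail all the way, until it is fully home in the lint box. Touch the trap only with the push stick, and finally lay the stick back down flat in the middle of its tray, the same way round as it was. Do not disturb the mug or the scoop.

Things in the scene. Friction and masses are not known exactly. Their poses are not given: they have to be found in the camera images.
- dock: Fixed grey lint box with aluminium guide rail. Origin: on the shelf (z = 0), on the rail's working face, in the plane of the box's mouth. +x: feed direction along the rail into the mouth; the lane is at y < 0; z up. Rail: x -350 to 0 mm, 30 mm high, y 0 to 22 mm; the face goes on inside. Box: x 0 to 160 mm (duct stub to 230), y -94 to 34 mm, 110 mm high. See its mouth and line points.
- mouth (a point): Centre of the box's mouth at shelf height (0, -38, 0 mm in the dock's frame). The mouth is 76 mm wide (y -76 to 0) and 50 mm high; inside, a flat black end stop stands at x = +75 mm.
- red_line (a point): Where the 6 mm wide red line across lane and rail meets the rail's face (-120, 0, 0 mm in the dock's frame).
- trap: Loose lint trap: grey and white plastic block with mesh top, 120 (x) x 70 (y) x 41 mm high, 0.2 to 0.4 kg. Origin: centre of underside. +x end is its front, +y side goes to the rail. Starts short of the red line, 6 to 52 mm off the rail, up to 0.18 rad askew. It slides on the shelf, no latch or spring. Home: front on the end stop, rear 45 mm outside the mouth.
- trap_front (a point): Lower front corner of the trap on its rail side (60, 35, 0 mm in the trap's frame).
- trap_rear (a point): Lower rear corner of the trap on its rail side (-60, 35, 0 mm in the trap's frame).
- stick: Loose yellow plastic push stick, 0.16 kg, lying in the tray. Origin: centre of its underside. Flat sole x -115 to 105 mm, 30 mm wide, 12 mm high; upright grip fin over the origin, 75 mm long (x), 16 mm thick (y), z 12 to 60 mm, to be pinched across y. At the +x end two upright prongs form a V, open to +x.
- stick_notch (a point): Inner apex of the stick's V, 15 mm above its underside (110, 0, 15 mm in the stick's frame). The prongs' inner faces run 30 mm from here at 45 degrees either side of the stick's +x, 90 degrees apart, 30 mm high, 6 mm thick; so the V fits over an upright corner of the trap when the stick points at 45 degrees to its sides.
- tray: Fixed shallow green tray, 300 (x) x 86 (y) mm, 12 mm high, walls and floor 4 mm thick. Origin: centre of its underside, on the shelf. The stick lies in it along x, its V towards the tray's +x, its origin within 10 mm of the tray's centre.
- mug: Loose brown ceramic mug, 80 mm across, 90 mm high, left of the rail's outer end. Origin: centre of its underside. Leave it alone.
- scoop: Loose blue plastic scoop, an 80 x 60 mm open cup 45 mm high with an 85 mm handle. Origin: under the cup's centre. Leave it alone.
There are look-alikes about, which are no part of the job. Of the things that look like the stick, the largest one is meant.

How it is judged:
On the way, in this order (a step that is already met when the one before it is completed fails the run):
1. the trap's front is between the red line and the mouth, flat against the rail, with the push stick pushing on it (x of trap_front in the frame of dock between -0.115 and 0 m and y of each of trap_front, trap_rear in the frame of dock above -0.005 m and contact force between stick and trap above 0.2 N), for 0.1 s.
2. the trap is fully home against the end stop, flat against the rail (x of trap_front in the frame of dock above 0.07 m and y of each of trap_front, trap_rear in the frame of dock above -0.005 m), for 0.2 s.
At the end, for the whole second after the job is handed in: Trap front within 5 mm of the end stop, both its rail-side corners within 5 mm of the rail; stick flat (0.08 rad) on the tray floor, V towards the tray's +x, its origin within 30 mm along and 25 mm across of the tray's centre; stick and trap at rest (all of step 2 and x of stick in the frame of tray between -0.03 and 0.03 m and y of stick in the frame of tray between -0.025 and 0.025 m and z of stick in the frame of tray below 0.009 m and angle between stick's own z axis and vertical below 0.08 rad and x of stick_notch in the frame of tray above 0.05 m and linear speed of each of stick, trap below 0.02 m/s); the robot touches nothing.
It fails at once if with its front end past the red line, either rail-side corner of the trap is more than 5 mm off the rail (x of trap_front in the frame of dock above -0.12 m and not (y of each of trap_front, trap_rear in the frame of dock above -0.005 m)).
It fails at once if the gripper or arm touches the trap (contact force between any of the fingers, the arm and trap above 0.3 N).
It fails at once if the mug is moved by more than 20 mm (distance of mug from where it was at the start of the episode above 0.02 m).
It fails at once if the scoop is moved by more than 20 mm (distance of scoop from where it was at the start of the episode above 0.02 m).
It also fails if it takes over 70 s, if anything falls off the work surface, if the arm or the gripper's body presses on something with over 40 N, if the wrist force passes 120 N, or if a joint passes its speed limit or range.

## Robot

A 6-joint arm with a two-finger parallel gripper is mounted at the origin on the work surface. World frame = base frame: x ahead of the robot, y to its left, z up, the work surface at z = 0. Lengths are in m, angles in rad, forces in N, time in s.
With the tool pointing down it reaches from about 0.375 to 0.9 m from the base axis. Payload 3.1 kg.
Tool frame: the origin (TCP) lies midway between the tips of the shut fingers; the grasp point (between the pads) lies 19 mm behind it (manip.hold_point_z is the distance from the TCP to the grasp point, in m); x points along the fingers, y is the direction in which the jaws open and shut, and the axes are right-handed (so a half turn about x gives the same grasp; the last joint's range is limited). The gripper opens to 85 mm and grips with 20 to 120 N. Pads are 22 mm wide; open, the fingers measure 114 mm over their backs; the gripper's body (76 mm by 85 mm) begins 54 mm behind the grasp point. The pads swing forward as they close: fully open they stand 13 mm farther back than shut.
Start: joints at [-1.427, 0.527, 1.433, -0, 1.181, -0.178], TCP at [0.198, -0.593, 0.231] pointing down, gripper open.
Joint ranges: [-3.08, 3.08], [-0.75, 2.2], [0.22, 2.44], [-1.43, 4.57], [0, 2.65], [-2.85, 2.85]. Speed limits (rad/s): [2.79, 2.79, 3.14, 3.14, 3.14, 3.14].

## Interface

Orientations are given as a unit quaternion [x, y, z, w].
In Python, from station import manip, snapshot gives the robot as it stands.
- The arm moves only by the shell command python3 -m crank 'ROWS' [FORCE]. ROWS is JSON, a list of rows, each a list of 5 numbers: the finger opening in m, from 0 to 0.0854, then the shift along the tool's x, y, z in m, then the turn about the tool's x in rad. In form: [[grip, tx, ty, tz, yaw], ...]. A call has 1 to 5 rows; each row shifts and turns the commanded pose from where the row before left it, along the tool's axes as they then stand; what a row does not reach is not made up. A row lasts 1/10 s, in which the tool goes at most 50 mm and 8.59 degrees, less where a joint would pass 70% of its speed; a pose out of reach is approached as far as the arm can. A call is refused whole if a number of a shift passes 0.05 or a number of a turn 0.15, either way. A call with a gripper value outside its range is refused whole. The fingers move at their own pace and stop on an object; FORCE is the grip in N (left out, the last holds). Time passes only in rows, so rows that do not move let the fingers close. It gives the time, the measured TCP pose, the force and the opening at its end, in the units of the state.
- manip.sense(): the state, without advancing time (a new reading comes with each control period).
- snapshot(name): name is "scene" or "top" or "wrist"; returns a dict with "image" (480x640x3 uint8, blue, green, red), "range_z" (480x640 float32, m along the optical axis (not along the pixel's ray), 0 where there is no reading), "vertical_fov" (degrees; the focal length in pixels is half the picture's height over the tangent of half this angle, whatever the lens; pixels are square), "cx", "cy" (the principal point, pixels), "extrinsics" (4x4, takes a point from world to camera coordinates); the wrist camera has in their place "T_tool_cam" (4x4, takes a point from camera to tool coordinates, whose origin is the TCP and whose axes are the tool frame's). Camera axes: x right, y up, looking along -z (the intrinsics and any distortion apply to the point x, -y, -z); pixel columns grow to the right and rows downward; lengths in m; the calibration is good to about 2 mm. A picture is of the moment at which its call begins: read the wrist's pose just before it.
- manip.sign_off(): hands the job in, once; it reports no verdict.
The state is a dict: "t": time; "q": joint angles; "qd": joint speeds; "tau": joint torques, N m; "tcp_pos": TCP position; "tool_rot": TCP orientation; "force": force on the tool from outside, world axes, zero at the start; "ft_torque": the same for the moment, N m; "finger_gap": opening from 0.0 (shut) to 1.0 (fully open).
Only numpy, scipy, OpenCV 4.12 (cv2) and the standard library are available. Lean on these libraries where they do the work, as an engineer would, in place of code of your own. Each camera call takes 0.05 s, during which the arm holds its last target.

## Working session

There is one attempt and no reset: what is moved stays moved. The work goes in short steps, Python scripts to look and compute and a shell command to move; the robot and the scene stay as the last step left them, time stands still between calls to the robot, and variables do not carry over. Pictures are saved under pics/ and viewed, and the job is handed in when it is done.

```bash
ls; mkdir -p pics
python3 - <<'E'
from station import manip, snapshot
import cv2,numpy as np
print(manip.sense(), manip.hold_point_z)
for n in ["scene","top","wrist"]:
    s=snapshot(n); cv2.imwrite(f"pics/{n}0.png",s["image"]); np.savez(f"{n}0.npz",**s)
    print(n,{k:v for k,v in s.items() if k not in("image","range_z")})
E
```

```text
pics
{'t': 0.0, 'q': array([-1.42750335e+00,  5.28485837e-01,  1.43392544e+00,  7.33465811e-06,
        1.18142935e+00, -1.78473890e-01]), 'qd': array([-0.00063548, -0.00040636, -0.00159811, -0.00023491, -0.00098058,
        0.00028023]), 'tau': array([ 2.20907590e-03, -4.42338932e+01, -1.78026778e+01, -1.08497652e-04,
        8.35845654e-03, -4.54095598e-06]), 'tcp_pos': array([ 0.19759034, -0.59216668,  0.2303142 ]), 'tool_rot': array([ 0.69799141,  0.11406521, -0.69795865,  0.11247598]), 'force': array([-0.55200792, -0.53981286,  0.45899614]), 'ft_torque': array([-0.00260328, -0.04370455,  0.02354483]), 'finger_gap': 0.999843983291954} 0.0187
scene {'vertical_fov': 49.017600926016534, 'cx': 320.52051857536816, 'cy': 242.08514190510476, 'extrinsics': array([[-0.03323208,  0.99930996, -0.0165901 ,  0.06273056],
       [-0.61752164, -0.00747828,  0.78651834,  0.26445984],
       [ 0.78585155,  0.03638239,  0.61734405, -1.71722839],
       [ 0.        ,  0.        ,  0.        ,  1.        ]])}
top {'vertical_fov': 53.38942676420755, 'cx': 317.72977147837037, 'cy': 236.77094777963077, 'extrinsics': array([[-0.01505121, -0.99951985, -0.02708375, -0.03033578],
       [ 0.99862201, -0.01638859,  0.04985484, -0.49359711],
       [-0.05027476, -0.02629606,  0.99838919, -1.11588563],
       [ 0.        ,  0.        ,  0.        ,  1.        ]])}
wrist {'vertical_fov': 65.99781637780283, 'cx': 319.26098741906395, 'cy': 236.82529426295466, 'T_tool_cam': array([[-1.48408431e-04,  3.20401034e-01, -9.47281983e-01,
        -1.42313082e-01],
       [ 9.99999536e-01, -8.54199345e-04, -4.45585077e-04,
        -4.23008092e-04],
       [-9.51933569e-04, -9.47281610e-01, -3.20400758e-01,
        -8.41421197e-02],
       [ 0.00000000e+00,  0.00000000e+00,  0.00000000e+00,
         1.00000000e+00]])}
```

View pics/top0.png

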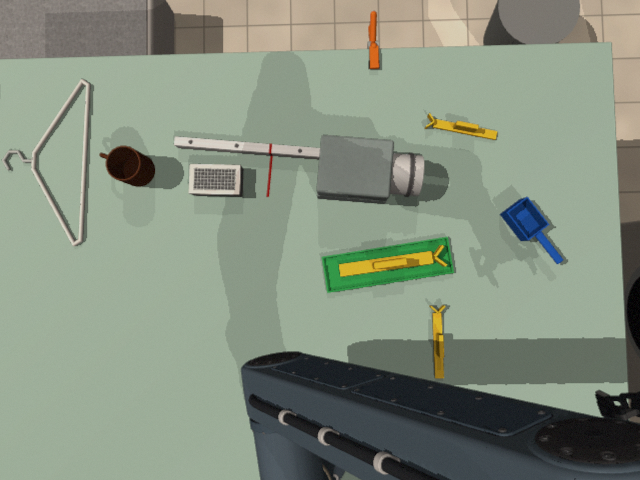

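View pics/scene0.png

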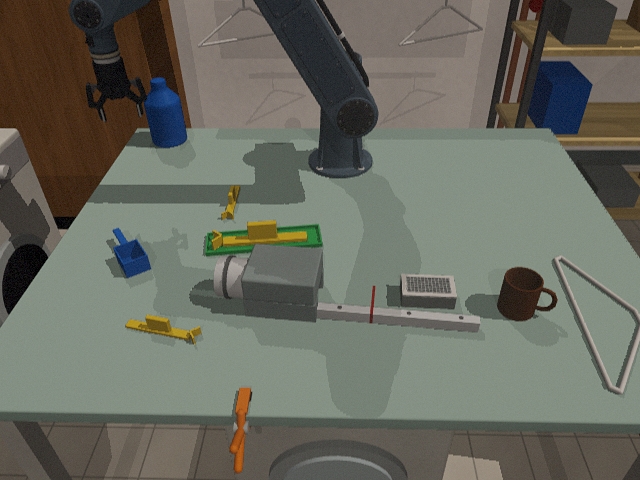

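View pics/wrist0.png

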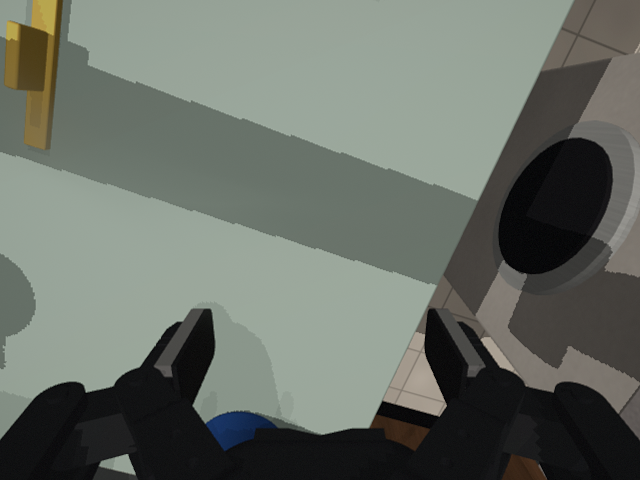

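```bash
cat > h.py <<'E'
import numpy as np,cv2
def K(s): return 240/np.tan(np.radians(float(s["vertical_fov"]))/2)
def cast(s,uv,z=None,T=None):
    """pixels-> world; plane z, or range if None. T: world->cam"""
    T=s["extrinsics"] if T is None else T
    uv=np.atleast_2d(np.float64(uv)); f=K(s)
    d=np.c_[(uv[:,0]-s["cx"])/f,-(uv[:,1]-s["cy"])/f,-np.ones(len(uv))]
    R=T[:3,:3];c=-R.T@T[:3,3]; w=d@R
    if z is None:
        t=s["range_z"][uv[:,1].astype(int),uv[:,0].astype(int)]
    else: t=(z-c[2])/w[:,2]
    return c+w*np.asarray(t)[:,None]
def cloud(s,T=None):
    v,u=np.nonzero(s["range_z"]>0); uv=np.c_[u,v]
    return uv,cast(s,uv,None,T)
def rect(P):
    r=cv2.minAreaRect(np.float32(P)*1000); return np.array(r[0])/1000,np.array(r[1])/1000,r[2],cv2.boxPoints(r)/1000
E
python3 - <<'E'
from h import *
s=np.load("top0.npz")
hsv=cv2.cvtColor(s["image"],cv2.COLOR_BGR2HSV)
uv,P=cloud(s); H=hsv[uv[:,1],uv[:,0]].astype(int)
def box(u0,v0,u1,v1): return (uv[:,0]>=u0)&(uv[:,0]<=u1)&(uv[:,1]>=v0)&(uv[:,1]<=v1)
m=box(100,220,300,330)&(H[:,1]<80); print("table z",np.median(P[m,2]))
np.set_printoptions(precision=4,suppress=True)
def rep(n,m):
    print(n,m.sum(),"z",np.percentile(P[m,2],[2,50,98])); r=rect(P[m,:2]); print(r[0],r[1],r[2]);print(r[3])
rep("trap top",box(180,155,250,205)&(P[:,2]>.036)&(P[:,2]<.05))
rep("trap top>.03",box(180,155,250,205)&(P[:,2]>.03)&(P[:,2]<.05))
rep("rail",box(170,130,312,162)&(P[:,2]>.024)&(P[:,2]<.036))
rep("boxtop",box(310,130,400,205)&(P[:,2]>.1))
rep("fin",box(340,240,460,285)&(P[:,2]>.055)&(P[:,2]<.07))
y=box(325,235,460,290)&(H[:,0]>20)&(H[:,0]<32)&(H[:,1]>120)
rep("yellow",y); rep("sole",y&(P[:,2]<.025))
rep("tray",box(315,230,465,300)&(H[:,0]>45)&(H[:,0]<75)&(H[:,1]>140))
rep("mug",box(110,140,160,190)&(P[:,2]>.05))
rep("scoop",box(495,190,570,270)&(H[:,0]>100)&(H[:,0]<130)&(H[:,1]>120))
rl=box(262,142,275,200)&((H[:,0]<8)|(H[:,0]>172))&(H[:,1]>120)
rep("redline",rl&(P[:,2]<.01))
E
```

```text
table z -0.0005334129932726972
trap top 1489 z [0.0367 0.0402 0.0447]
[0.6316 0.2011] [0.1211 0.0702] 87.59341430664062
[[0.594  0.142 ]
 [0.6641 0.1391]
 [0.6692 0.2601]
 [0.5991 0.263 ]]
trap top>.03 1557 z [0.0348 0.0401 0.0447]
[0.6318 0.201 ] [0.1213 0.0706] 87.59341430664062
[[0.594  0.1418]
 [0.6645 0.1389]
 [0.6696 0.2601]
 [0.5991 0.263 ]]
rail 1326 z [0.025  0.0296 0.0339]
[0.7102 0.1358] [0.3314 0.0233] 84.03086853027344
[[ 0.6814 -0.0278]
 [ 0.7046 -0.0302]
 [ 0.739   0.2994]
 [ 0.7159  0.3018]]
boxtop 4366 z [0.1022 0.1097 0.1139]
[ 0.6412 -0.1337] [0.1806 0.1287] 84.17292785644531
[[ 0.568  -0.2171]
 [ 0.6961 -0.2301]
 [ 0.7144 -0.0504]
 [ 0.5864 -0.0374]]
fin 236 z [0.0591 0.0634 0.0678]
[ 0.4292 -0.2003] [0.0157 0.0745] 7.393311023712158
[[ 0.4166 -0.1644]
 [ 0.4262 -0.2383]
 [ 0.4418 -0.2363]
 [ 0.4322 -0.1624]]
yellow 1328 z [0.0042 0.0167 0.0661]
[ 0.4344 -0.2118] [0.0486 0.2521] 5.319372177124023
[[ 0.3985 -0.0886]
 [ 0.4219 -0.3395]
 [ 0.4703 -0.335 ]
 [ 0.4469 -0.0841]]
sole 992 z [0.0034 0.0158 0.0208]
[ 0.4344 -0.2118] [0.0486 0.2521] 5.319372177124023
[[ 0.3985 -0.0886]
 [ 0.4219 -0.3395]
 [ 0.4703 -0.335 ]
 [ 0.4469 -0.0841]]
tray 3076 z [-0.0003  0.0043  0.0143]
[ 0.4254 -0.2002] [0.0839 0.2983] 8.236169815063477
[[ 0.3625 -0.0587]
 [ 0.4052 -0.3538]
 [ 0.4883 -0.3418]
 [ 0.4456 -0.0466]]
mug 619 z [0.0511 0.0742 0.0922]
[0.6633 0.3936] [0.0809 0.0772] 20.99532127380371
[[0.6117 0.4152]
 [0.6394 0.3431]
 [0.715  0.3721]
 [0.6873 0.4442]]
scoop 1475 z [-0.0002  0.0239  0.0472]
[ 0.4913 -0.546 ] [0.1796 0.0677] 42.02106857299805
[[ 0.4019 -0.581 ]
 [ 0.4472 -0.6313]
 [ 0.5806 -0.5111]
 [ 0.5353 -0.4608]]
redline 91 z [-0.0025  0.001   0.0059]
[0.6433 0.0766] [0.0062 0.1001] 83.81306457519531
[[0.5932 0.0789]
 [0.6927 0.0681]
 [0.6934 0.0743]
 [0.5938 0.0851]]
```

Run:
```python
import cv2
i=cv2.imread("pics/top0.png"); cv2.imwrite("pics/c1.png",cv2.resize(i[125:215,165:325],None,fx=5,fy=5,interpolation=cv2.INTER_NEAREST))
cv2.imwrite("pics/c2.png",cv2.resize(i[230:300,315:465],None,fx=5,fy=5,interpolation=cv2.INTER_NEAREST))
```

```text
(no output)
```

View pics/c1.png

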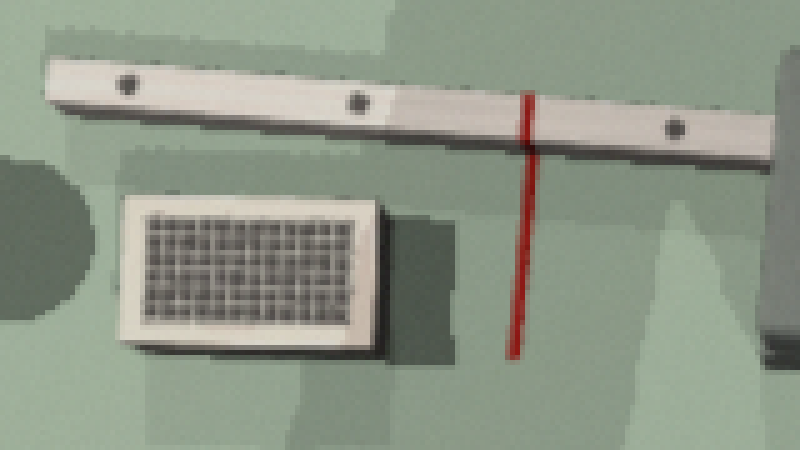

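View pics/c2.png

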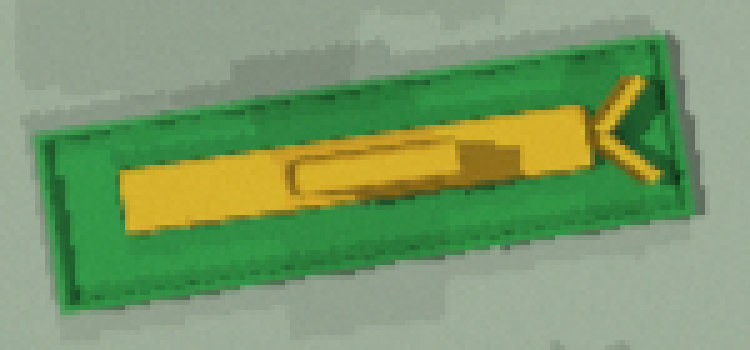

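```bash
cat >> h.py <<'E'
from scipy.spatial.transform import Rotation as Ro
np.set_printoptions(precision=4,suppress=True)
DX=np.array([-.1036,-.9946]);DY=np.array([.9946,-.1036]);DO=np.array([.6803,-.0470])
def dock(x,y): return DO+x*DX+y*DY
def todock(p): d=np.asarray(p)[...,:2]-DO; return np.stack([d@DX,d@DY],-1)
def plan(st,target=None,yheading=None):
    R=Ro.from_quat(st["tool_rot"]).as_matrix(); p=st["tcp_pos"]
    hy=np.degrees(np.arctan2(R[1,1],R[0,1]))
    print("t",round(st["t"],2),"tcp",p,"toolx",R[:,0],"yhead",round(hy,2),"F",st["force"],"gap",round(st["finger_gap"],3),"q6",round(st["q"][5],2))
    if target is not None: print("shift in tool axes (mm):",R.T@(np.asarray(target)-p)*1000)
    if yheading is not None:
        d=(hy-yheading+180)%360-180; print("turn about tool x (rad):",np.radians(d))
E
python3 - <<'E'
from h import *
from station import manip
s=np.load("top0.npz")
hsv=cv2.cvtColor(s["image"],cv2.COLOR_BGR2HSV)
uv,P=cloud(s); H=hsv[uv[:,1],uv[:,0]].astype(int)
m=(uv[:,0]>325)&(uv[:,0]<460)&(uv[:,1]>235)&(uv[:,1]<290)&(H[:,0]>20)&(H[:,0]<32)&(H[:,1]>120)
m&=(P[:,2]<.025)
# sole part: away from prongs
d=np.array([.143,-.99]); a=P[:,:2]@d; mm=m&(a<a[m].max()-.045)
print("sole",rect(P[mm,:2])[:3])
# prong tips/notch
plan(manip.sense(),[.429,-.200,.14],8.0)
plan(manip.sense(),[.429,-.200,.14],188.0)
E
```

```text
sole (array([ 0.4264, -0.1893]), array([0.031 , 0.2057]), 7.363226413726807)
t 0.15 tcp [ 0.1976 -0.5924  0.2306] toolx [-0.0002  0.0017 -1.    ] yhead -71.57 F [-0.1372  0.3476  0.5819] gap 1.0 q6 -0.18
shift in tool axes (mm): [  91.1572 -298.9103 -343.5646]
turn about tool x (rad): -1.3886936936889929
t 0.15 tcp [ 0.1976 -0.5924  0.2306] toolx [-0.0002  0.0017 -1.    ] yhead -71.57 F [-0.1372  0.3476  0.5819] gap 1.0 q6 -0.18
shift in tool axes (mm): [  91.1572 -298.9103 -343.5646]
turn about tool x (rad): 1.7528989599008
```

```bash
python3 -m crank '[[0.0854,0,-0.03,-0.0344,0],[0.0854,0,-0.03,-0.0344,0],[0.0854,0,-0.03,-0.0344,0],[0.0854,0,-0.03,-0.0344,0],[0.0854,0,-0.03,-0.0344,0]]' 80
python3 -m crank '[[0.0854,0,-0.03,-0.0344,0],[0.0854,0,-0.03,-0.0344,0],[0.0854,0,-0.03,-0.0344,0],[0.0854,0,-0.03,-0.0344,0],[0.0854,0,-0.03,-0.0344,0]]'
python3 -m crank '[[0.0854,0,0,0,-0.14],[0.0854,0,0,0,-0.14],[0.0854,0,0,0,-0.14],[0.0854,0,0,0,-0.14],[0.0854,0,0,0,-0.14]]'
python3 -m crank '[[0.0854,0,0,0,-0.14],[0.0854,0,0,0,-0.14],[0.0854,0,0,0,-0.14],[0.0854,0,0,0,-0.14],[0.0854,0,0,0,-0.14]]'
python3 - <<'E'
from h import *
from station import *
st=manip.sense()
plan(st,[.429,-.200,.14],7.4)
s=snapshot("wrist");cv2.imwrite("pics/w1.png",s["image"]); np.savez("w1.npz",tcp=st["tcp_pos"],rot=st["tool_rot"],**s)
E
```

```text
t: 0.65
tcp_pos: [0.3139, -0.3944, 0.2311]
tool_rot: [0.698, 0.113, -0.698, 0.113]
force: [1.0, 0.2, -0.1]
finger_gap: 0.999
t: 1.15
tcp_pos: [0.4297, -0.1978, 0.2313]
tool_rot: [0.698, 0.113, -0.698, 0.113]
force: [0.9, -1.0, -0.2]
finger_gap: 0.998
t: 1.65
tcp_pos: [0.4291, -0.1992, 0.2312]
tool_rot: [-0.616, -0.348, 0.616, -0.348]
force: [0.3, 0.2, -0.2]
finger_gap: 1.001
t: 2.15
tcp_pos: [0.429, -0.1994, 0.2312]
tool_rot: [0.459, 0.538, -0.459, 0.537]
force: [-0.5, -0.3, 1.1]
finger_gap: 0.999
t 2.15 tcp [ 0.429  -0.1994  0.2312] toolx [-0.0004  0.0003 -1.    ] yhead 8.98 F [-0.5272 -0.2763  1.0569] gap 0.999 q6 -0.83
shift in tool axes (mm): [91.1563 -0.0443  0.6704]
turn about tool x (rad): 0.027582915269979472
```

View pics/w1.png

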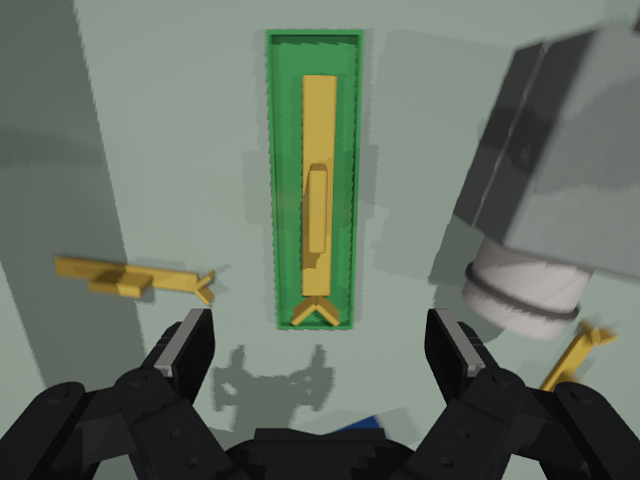

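```bash
cat >> h.py <<'E'
def wristT(s,tcp,rot):
    A=np.eye(4);A[:3,:3]=Ro.from_quat(rot).as_matrix();A[:3,3]=tcp
    return np.linalg.inv(A@s["T_tool_cam"])
E
python3 - <<'E'
from h import *
s=np.load("w1.npz");T=wristT(s,s["tcp"],s["rot"])
hsv=cv2.cvtColor(s["image"],cv2.COLOR_BGR2HSV)
uv,P=cloud(s,T); H=hsv[uv[:,1],uv[:,0]].astype(int)
w=(uv[:,0]>262)&(uv[:,0]<366)&(uv[:,1]>25)&(uv[:,1]<332)
y=w&(H[:,0]>15)&(H[:,0]<32)&(H[:,1]>100)
f=y&(P[:,2]>.056); r=rect(P[f,:2]);print("fin",r[:3],np.median(P[f,2]))
so=y&(P[:,2]<.022)&(uv[:,1]<297); r=rect(P[so,:2]);print("sole",r[:3],np.median(P[so,2]))
g=w&(H[:,0]>45)&(H[:,0]<80)&(H[:,1]>100); r=rect(P[g,:2]);print("tray",r)
E
```

```text
fin (array([ 0.4286, -0.1991]), array([0.016 , 0.0743]), 7.348966598510742) 0.06337692188683575
sole (array([ 0.428 , -0.1975]), array([0.0311, 0.2264]), 8.112441062927246) 0.015551684643126562
tray (array([ 0.4248, -0.1983]), array([0.0875, 0.3006]), 9.270344734191895, array([[ 0.3575, -0.057 ],
       [ 0.4059, -0.3537],
       [ 0.4922, -0.3396],
       [ 0.4438, -0.0429]], dtype=float32))
```

```bash
python3 -m crank '[[0.0854,0.045,0,0,0.027],[0.0854,0.045,0,0,0],[0.0854,0.045,0,0,0],[0.0854,0.03,0,0,0],[0.0854,0.02,0,0,0]]'
python3 -m crank '[[0.0854,0.012,0,0,0],[0.0854,0.008,0,0,0],[0.0854,0,0,0,0]]'
python3 - <<'E'
from h import *
from station import *
st=manip.sense()
plan(st,[.4288,-.1997,.025],7.4)
E
```

```text
t: 2.7
tcp_pos: [0.4282, -0.1988, 0.044]
tool_rot: [0.469, 0.531, -0.469, 0.528]
force: [0.8, -0.6, -0.4]
finger_gap: 1.0
t: 3.0
tcp_pos: [0.4291, -0.1995, 0.0259]
tool_rot: [0.468, 0.53, -0.468, 0.53]
force: [0.5, 0.5, -0.1]
finger_gap: 1.002
t 3.0 tcp [ 0.4291 -0.1995  0.0259] toolx [-0.0006  0.0004 -1.    ] yhead 7.06 F [ 0.5396  0.4883 -0.0667] gap 1.002 q6 -0.8
shift in tool axes (mm): [ 0.8995 -0.3409  0.1887]
turn about tool x (rad): -0.005856496411168267
```

```bash
python3 -m crank '[[0.008,0,0,0,0],[0.008,0,0,0,0],[0.008,0,0,0,0],[0.008,0,0,0,0],[0.008,0,0,0,0]]' 100
python3 -m crank '[[0.008,0,0,0,0],[0.008,0,0,0,0],[0.008,0,0,0,0],[0.008,-0.02,0,0,0],[0.008,-0.03,0,0,0]]'
python3 -m crank '[[0.008,-0.04,0,0,0],[0.008,-0.03,0,0,0],[0.008,0,0,0,0]]'
python3 - <<'E'
from h import *
from station import *
st=manip.sense()
plan(st)
s=snapshot("wrist");cv2.imwrite("pics/w2.png",s["image"]); np.savez("w2.npz",tcp=st["tcp_pos"],rot=st["tool_rot"],**s)
E
```

```text
t: 3.5
tcp_pos: [0.4293, -0.1996, 0.027]
tool_rot: [0.468, 0.53, -0.468, 0.53]
force: [-0.3, 0.2, -0.3]
finger_gap: 0.177
t: 4.0
tcp_pos: [0.4279, -0.1986, 0.0755]
tool_rot: [0.468, 0.532, -0.468, 0.528]
force: [0.6, -0.8, -2.0]
finger_gap: 0.177
t: 4.3
tcp_pos: [0.4312, -0.2009, 0.1497]
tool_rot: [0.468, 0.527, -0.468, 0.533]
force: [0.2, -0.6, -2.3]
finger_gap: 0.17
t 4.3 tcp [ 0.4312 -0.2009  0.1497] toolx [ 0.0067 -0.0052 -1.    ] yhead 7.12 F [ 0.1924 -0.5696 -2.3159] gap 0.17 q6 -0.8
```

View pics/w2.png

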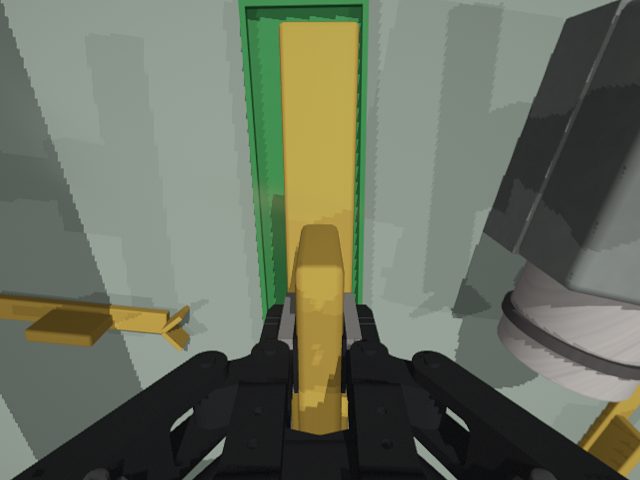

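Run:
```python
from h import *
from station import *
s=np.load("w2.npz");T=np.linalg.inv(s["T_tool_cam"])
hsv=cv2.cvtColor(s["image"],cv2.COLOR_BGR2HSV)
uv,P=cloud(s,T); H=hsv[uv[:,1],uv[:,0]].astype(int)
y=(uv[:,0]>275)&(uv[:,0]<362)&(uv[:,1]>15)&(uv[:,1]<215)&(H[:,0]>15)&(H[:,0]<32)&(H[:,1]>100)
Q=P[y]; print(np.polyfit(Q[:,2],Q[:,0],1), "tail z",Q[:,2].min(),"y",np.polyfit(Q[:,2],Q[:,1],1))
# push pose: perpendicular to the rail, prong tips 40 mm short of lane side, at trap centre x
st=manip.sense()
for x,yy in [(-.242,-.30)]:
    plan(st,[*dock(x,yy),.15],np.degrees(np.arctan2(DX[1],DX[0]))+180)
```

```text
[0.0035 0.0116] tail z -0.11472538560519745 y [0.0019 0.0016]
t 4.35 tcp [ 0.4301 -0.2002  0.1479] toolx [ 0.0037 -0.0029 -1.    ] yhead 7.11 F [-0.4526 -0.1838 -1.7328] gap 0.175 q6 -0.8
shift in tool axes (mm): [  -3.391    29.6713 -424.518 ]
turn about tool x (rad): -1.3429760948468914
```

```bash
python3 -m crank '[[0.008,0,0.003,-0.0425,0],[0.008,0,0.003,-0.0425,0],[0.008,0,0.003,-0.0425,0],[0.008,0,0.003,-0.0425,0],[0.008,0,0.003,-0.0425,0]]'
python3 -m crank '[[0.008,0,0.003,-0.0425,0],[0.008,0,0.003,-0.0425,0],[0.008,0,0.003,-0.0425,0],[0.008,0,0.003,-0.0425,0],[0.008,0,0.003,-0.0425,0]]'
python3 -m crank '[[0.008,0,0,0,-0.134],[0.008,0,0,0,-0.134],[0.008,0,0,0,-0.134],[0.008,0,0,0,-0.134],[0.008,0,0,0,-0.134]]'
python3 -m crank '[[0.008,0,0,0,-0.134],[0.008,0,0,0,-0.134],[0.008,0,0,0,-0.134],[0.008,0,0,0,-0.134],[0.008,0,0,0,-0.134]]'
python3 - <<'E'
from h import *
from station import *
st=manip.sense()
plan(st,[*dock(-.242,-.30),.03],np.degrees(np.arctan2(DX[1],DX[0]))+180)
for n in ("wrist","top","scene"):
    s=snapshot(n);cv2.imwrite(f"pics/{n}3.png",s["image"])
E
```

```text
t: 4.85
tcp_pos: [0.4162, 0.015, 0.1448]
tool_rot: [0.468, 0.531, -0.469, 0.529]
force: [0.9, 0.5, -2.4]
finger_gap: 0.179
t: 5.35
tcp_pos: [0.4047, 0.2273, 0.1446]
tool_rot: [0.467, 0.531, -0.469, 0.529]
force: [0.8, -0.9, -1.9]
finger_gap: 0.175
t: 5.85
tcp_pos: [0.4049, 0.2257, 0.1445]
tool_rot: [0.265, 0.656, -0.267, 0.654]
force: [-0.2, 0.0, -2.3]
finger_gap: 0.176
t: 6.35
tcp_pos: [0.4049, 0.2255, 0.1445]
tool_rot: [0.035, 0.708, -0.036, 0.705]
force: [-1.0, -0.3, -1.9]
finger_gap: 0.178
t 6.35 tcp [0.4049 0.2255 0.1445] toolx [-0.0041 -0.0011 -1.    ] yhead 84.19 F [-0.9694 -0.3338 -1.8779] gap 0.178 q6 -1.2
shift in tool axes (mm): [114.5079  -0.38     2.5632]
turn about tool x (rad): 0.002365602713382049
```

View pics/top3.png

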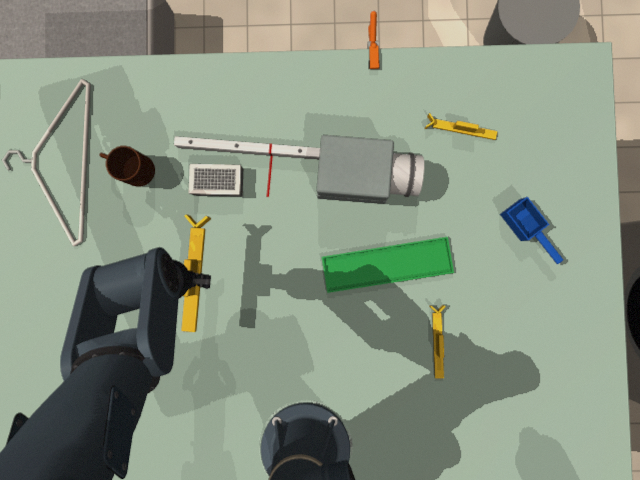

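View pics/scene3.png

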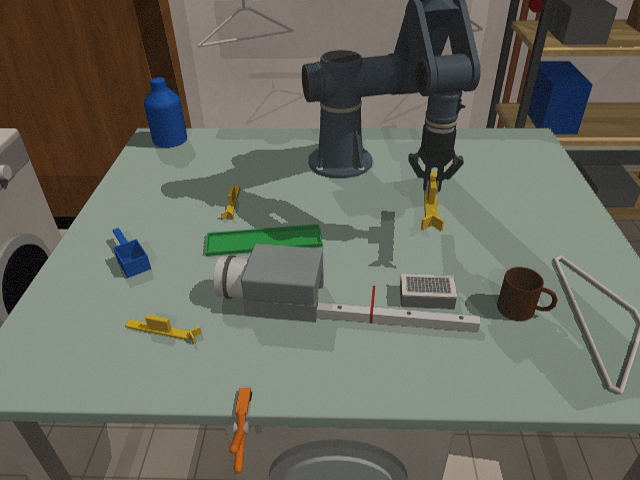

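```bash
python3 -m crank '[[0.008,0.04,0,0,0],[0.008,0.04,0,0,0],[0.008,0.025,0,0,0],[0.008,0.009,0,0,0],[0.008,0,0,0,0]]'
python3 -m crank '[[0.008,0,0,0.015,0],[0.008,0,0,0.015,0],[0.008,0,0,0.01,0],[0.008,0,0,0.006,0]]'
python3 - <<'E'
from h import *
from station import *
st=manip.sense()
plan(st,[*dock(-.242,-.201),.03],np.degrees(np.arctan2(DX[1],DX[0]))+180)
s=snapshot("wrist");cv2.imwrite("pics/w4.png",s["image"])
E
```

```text
t: 7.0
tcp_pos: [0.4054, 0.2256, 0.0309]
tool_rot: [0.038, 0.707, -0.039, 0.705]
force: [0.5, -0.0, -1.0]
finger_gap: 0.175
t: 7.4
tcp_pos: [0.4538, 0.2212, 0.0335]
tool_rot: [0.038, 0.705, -0.038, 0.707]
force: [-0.4, -0.4, -1.7]
finger_gap: 0.176
t 7.4 tcp [0.4538 0.2212 0.0335] toolx [ 0.003   0.0007 -1.    ] yhead 83.83 F [-0.3849 -0.415  -1.7297] gap 0.176 q6 -1.23
shift in tool axes (mm): [ 3.6026 -1.118  52.024 ]
turn about tool x (rad): -0.0039003825595486986
```

View pics/w4.png

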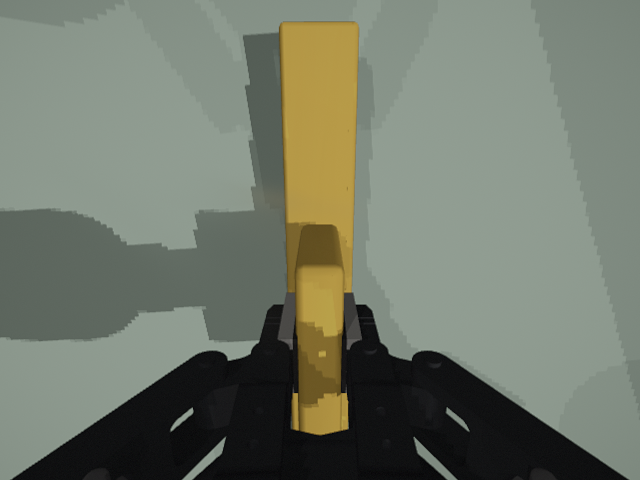

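```bash
python3 -m crank '[[0.008,0.001,0,0.008,0],[0.008,0.001,0,0.008,0],[0.008,0,0,0.008,0],[0.008,0,0,0.008,0],[0.008,0,0,0.005,0]]'
python3 -m crank '[[0.008,0,0,0.004,0],[0.008,0,0,0.004,0],[0.008,0,0,0.002,0]]'
python3 - <<'E'
from h import *
from station import *
st=manip.sense()
plan(st,[*dock(-.242,-.201),.03],np.degrees(np.arctan2(DX[1],DX[0]))+180)
s=snapshot("top");cv2.imwrite("pics/top5.png",s["image"]); np.savez("top5.npz",**s)
cv2.imwrite("pics/c5.png",cv2.resize(s["image"][125:305,165:325],None,fx=3,fy=3,interpolation=cv2.INTER_NEAREST))
uv,P=cloud(s)
m=(uv[:,0]>=180)&(uv[:,0]<=255)&(uv[:,1]>=135)&(uv[:,1]<=200)&(P[:,2]>.037)&(P[:,2]<.05)
r=rect(P[m,:2]);print(r[:3]);print(todock(r[3])*1000)
E
```

```text
t: 7.95
tcp_pos: [0.4893, 0.217, 0.0301]
tool_rot: [0.038, 0.706, -0.038, 0.706]
force: [-1.9, 1.2, -3.5]
finger_gap: 0.175
t: 8.25
tcp_pos: [0.4992, 0.216, 0.0302]
tool_rot: [0.038, 0.706, -0.038, 0.706]
force: [-1.3, 0.1, -2.3]
finger_gap: 0.175
t 8.25 tcp [0.4992 0.216  0.0302] toolx [-0. -0. -1.] yhead 83.87 F [-1.281   0.0784 -2.3081] gap 0.175 q6 -1.26
shift in tool axes (mm): [ 0.1544 -0.7649  6.3822]
turn about tool x (rad): -0.0032230402867137312
(array([0.6539, 0.1972]), array([0.121 , 0.0952]), 84.03975677490234)
[[-179.6382  -99.1462]
 [-179.6155   -3.9679]
 [-300.6018   -3.9392]
 [-300.6244  -99.1175]]
```

View pics/c5.png

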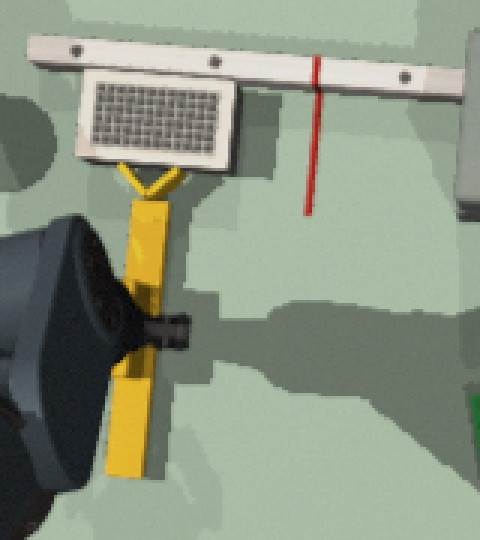

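```bash
python3 -m crank '[[0.008,0,0,0.003,0],[0.008,0,0,0.003,0],[0.008,0,0,0.002,0]]'
python3 -m crank '[[0.008,0,0,0.001,0],[0.008,0,0,0.001,0]]'
```

```text
t: 8.6
tcp_pos: [0.5031, 0.2152, 0.0302]
tool_rot: [0.037, 0.709, -0.038, 0.703]
force: [-10.8, 2.6, 5.1]
finger_gap: 0.169
t: 8.8
tcp_pos: [0.5032, 0.215, 0.03]
tool_rot: [0.037, 0.71, -0.038, 0.702]
force: [-13.1, 2.9, 6.0]
finger_gap: 0.173
```

```bash
python3 -m crank '[[0.008,0,0,-0.02,0],[0.008,0,0,-0.03,0],[0.008,-0.02,0,-0.02,0],[0.008,-0.04,0,0,0]]'
python3 -m crank '[[0.008,0,0,0,0.131],[0.008,0,0,0,0.131],[0.008,0,0,0,0.131],[0.008,0,0,0,0.131],[0.008,0,0,0,0.131]]'
python3 -m crank '[[0.008,0,0,0,0.131],[0.008,0,0,0,0]]'
python3 - <<'E'
from h import *
from station import *
st=manip.sense()
plan(st,[*dock(-.402,-.172),.09],39.05)
s=snapshot("top");cv2.imwrite("pics/top6.png",s["image"]); np.savez("top6.npz",**s)
uv,P=cloud(s)
m=(uv[:,0]>=180)&(uv[:,0]<=255)&(uv[:,1]>=135)&(uv[:,1]<=200)&(P[:,2]>.037)&(P[:,2]<.05)
r=rect(P[m,:2]);print(r[:3]);print(todock(r[3])*1000)
s=snapshot("wrist");cv2.imwrite("pics/w6.png",s["image"]); np.savez("w6.npz",tcp=st["tcp_pos"],rot=st["tool_rot"],**s)
T=np.linalg.inv(s["T_tool_cam"])
hsv=cv2.cvtColor(s["image"],cv2.COLOR_BGR2HSV)
uv,P=cloud(s,T); H=hsv[uv[:,1],uv[:,0]].astype(int)
y=(uv[:,0]>275)&(uv[:,0]<362)&(uv[:,1]>15)&(uv[:,1]<215)&(H[:,0]>15)&(H[:,0]<32)&(H[:,1]>100)
Q=P[y]; print(np.polyfit(Q[:,2],Q[:,0],1), "tail z",Q[:,2].min(),"y",np.polyfit(Q[:,2],Q[:,1],1))
E
```

```text
t: 9.2
tcp_pos: [0.4344, 0.2219, 0.0887]
tool_rot: [0.036, 0.709, -0.038, 0.703]
force: [0.3, -0.3, -1.5]
finger_gap: 0.178
t: 9.7
tcp_pos: [0.4413, 0.2228, 0.091]
tool_rot: [0.265, 0.654, -0.264, 0.657]
force: [0.1, 0.4, -1.5]
finger_gap: 0.172
t: 9.9
tcp_pos: [0.441, 0.2227, 0.0908]
tool_rot: [0.306, 0.637, -0.304, 0.639]
force: [-0.4, 0.5, -2.2]
finger_gap: 0.174
t 9.9 tcp [0.441  0.2227 0.0908] toolx [ 0.0039  0.0007 -1.    ] yhead 38.86 F [-0.4431  0.4606 -2.221 ] gap 0.174 q6 -0.44
shift in tool axes (mm): [  1.3874 178.3638 -46.2883]
turn about tool x (rad): -0.003276091783682238
(array([0.6789, 0.1946]), array([0.1207, 0.0877]), 84.30715942382812)
[[-179.6128  -70.0748]
 [-180.0015   17.6707]
 [-300.7408   17.1359]
 [-300.3521  -70.6095]]
[-0.0003  0.0113] tail z -0.11382805549095254 y [0.003  0.0018]
```

View pics/top6.png

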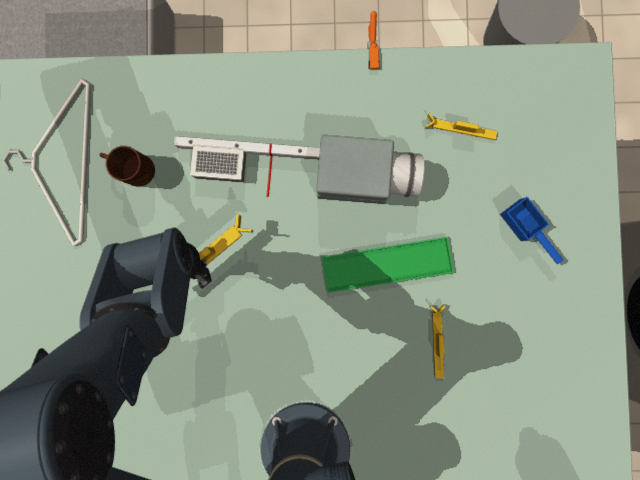

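```bash
python3 -m crank '[[0.008,0,0.0446,-0.0115,0],[0.008,0,0.0446,-0.0115,0],[0.008,0,0.0446,-0.0115,0],[0.008,0,0.0446,-0.0115,0],[0.008,0,0,0,0]]'
python3 - <<'E'
from h import *
from station import *
st=manip.sense()
plan(st,[*dock(-.402,-.172),.03],39.05)
s=snapshot("top");cv2.imwrite("pics/c7.png",cv2.resize(s["image"][120:320,90:300],None,fx=3,fy=3,interpolation=cv2.INTER_NEAREST))
E
```

```text
t: 10.5
tcp_pos: [0.5549, 0.3756, 0.0913]
tool_rot: [0.307, 0.636, -0.3, 0.641]
force: [-0.5, -1.3, -0.9]
finger_gap: 0.173
t 10.5 tcp [0.5549 0.3756 0.0913] toolx [ 0.0104  0.0057 -0.9999] yhead 39.12 F [-0.4987 -1.2891 -0.9446] gap 0.173 q6 -0.26
shift in tool axes (mm): [61.2157 -6.9583  1.1902]
turn about tool x (rad): 0.0012406001644189606
```

View pics/c7.png

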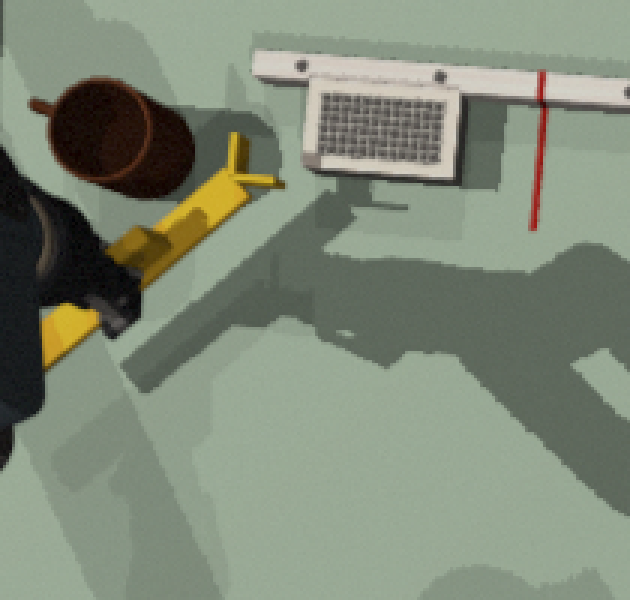

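```bash
python3 -m crank '[[0.008,0.01,-0.005,0,0],[0.008,0.02,-0.002,0.001,0],[0.008,0.02,0,0,0],[0.008,0.01,0,0,0],[0.008,0.001,0,0,0]]'
python3 - <<'E'
from h import *
from station import *
st=manip.sense()
plan(st,[*dock(-.378,-.148),.03],39.05)
s=snapshot("top");cv2.imwrite("pics/c8.png",cv2.resize(s["image"][120:320,90:300],None,fx=3,fy=3,interpolation=cv2.INTER_NEAREST))
np.savez("top8.npz",**s)
E
```

```text
t: 11.05
tcp_pos: [0.5421, 0.3631, 0.0272]
tool_rot: [0.304, 0.639, -0.307, 0.636]
force: [1.0, 0.9, -1.9]
finger_gap: 0.176
t 11.05 tcp [0.5421 0.3631 0.0272] toolx [-0.0051 -0.0024 -1.    ] yhead 38.82 F [ 1.0137  0.8722 -1.9361] gap 0.176 q6 -0.26
shift in tool axes (mm): [-2.8828 11.6589 33.5752]
turn about tool x (rad): -0.003989753238888183
```

View pics/c8.png

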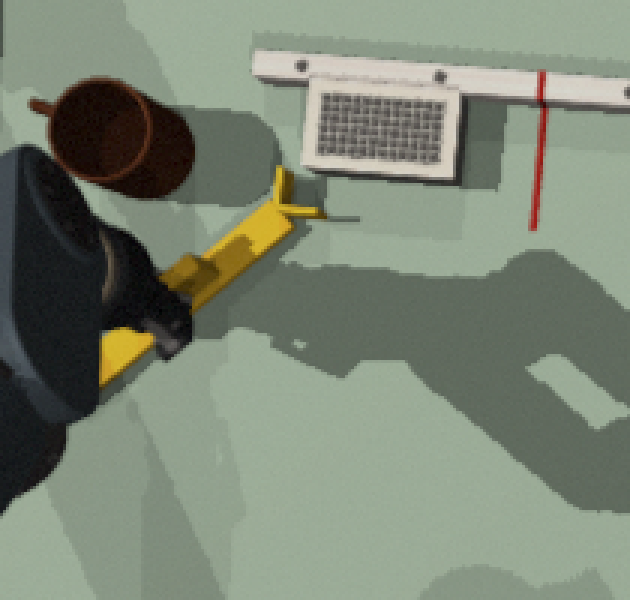

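```bash
python3 -m crank '[[0.008,-0.002,0.006,0,0],[0.008,0,0.005,0,0],[0.008,0,0,0,0],[0.008,0,0,0,0]]'
python3 - <<'E'
from h import *
from station import *
plan(manip.sense(),[*dock(-.378,-.148),.03],39.05)
E
```

```text
t: 11.5
tcp_pos: [0.5535, 0.3723, 0.032]
tool_rot: [0.306, 0.638, -0.305, 0.638]
force: [0.9, -0.3, -1.5]
finger_gap: 0.176
t 11.5 tcp [0.5535 0.3723 0.032 ] toolx [ 0.0012  0.0005 -1.    ] yhead 38.86 F [ 0.9113 -0.3144 -1.5476] gap 0.176 q6 -0.25
shift in tool axes (mm): [ 2.0023 -2.964  33.5596]
turn about tool x (rad): -0.003291962871731621
```

```bash
python3 -m crank '[[0.008,0.001,-0.002,0.006,0],[0.008,0,0,0.008,0],[0.008,0,0,0.008,0],[0.008,0,0,0.005,0],[0.008,0,0,0,0]]'
python3 - <<'E'
from h import *
from station import *
plan(manip.sense(),[*dock(-.378,-.148),.03],39.05)
s=snapshot("top");cv2.imwrite("pics/c9.png",cv2.resize(s["image"][120:320,90:300],None,fx=3,fy=3,interpolation=cv2.INTER_NEAREST))
E
```

```text
t: 12.0
tcp_pos: [0.5694, 0.3486, 0.0303]
tool_rot: [0.306, 0.637, -0.306, 0.638]
force: [0.4, -0.9, -1.3]
finger_gap: 0.172
t 12.0 tcp [0.5694 0.3486 0.0303] toolx [ 0.0005  0.     -1.    ] yhead 38.75 F [ 0.4021 -0.8688 -1.2962] gap 0.172 q6 -0.29
shift in tool axes (mm): [ 0.3254 -0.4303  5.1485]
turn about tool x (rad): -0.005175061311749454
```

View pics/c9.png

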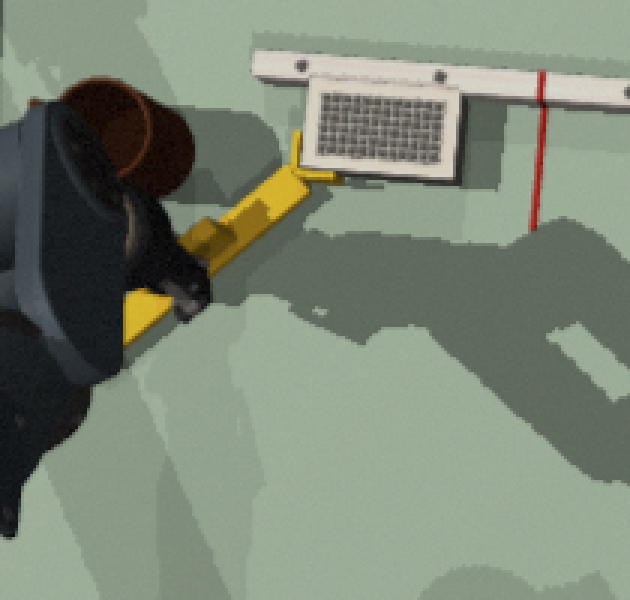

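```bash
python3 -m crank '[[0.008,0,0,0.004,-0.004],[0.008,0,0,0.003,0],[0.008,0,0,0,0]]'
python3 - <<'E'
from h import *
from station import *
plan(manip.sense(),[*dock(-.378,-.148),.03],39.05)
E
```

```text
t: 12.35
tcp_pos: [0.5704, 0.3449, 0.0299]
tool_rot: [0.304, 0.64, -0.305, 0.637]
force: [-4.4, 2.7, -1.0]
finger_gap: 0.171
t 12.35 tcp [0.5704 0.3449 0.0299] toolx [-0.0048  0.0008 -1.    ] yhead 39.01 F [-4.3745  2.7224 -0.9528] gap 0.171 q6 -0.31
shift in tool axes (mm): [-0.0809  1.0654  1.673 ]
turn about tool x (rad): -0.0006765282570841941
```

```bash
python3 -m crank '[[0.008,0,-0.003,0.004,0],[0.008,0,-0.004,0.004,0],[0.008,0,-0.004,0.004,0],[0.008,0,-0.004,0.004,0],[0.008,0,-0.004,0.004,0]]'
python3 - <<'E'
from h import *
from station import *
st=manip.sense();plan(st); print(todock(st["tcp_pos"]), "F dock",st["force"][:2]@DX,st["force"][:2]@DY)
E
```

```text
t: 12.85
tcp_pos: [0.5676, 0.319, 0.0301]
tool_rot: [0.304, 0.64, -0.304, 0.636]
force: [-5.8, 8.1, 0.4]
finger_gap: 0.174
t 12.85 tcp [0.5676 0.319  0.0301] toolx [-0.0049  0.0029 -1.    ] yhead 39.04 F [-5.7555  8.07    0.3971] gap 0.174 q6 -0.35
[-0.3523 -0.1501] F dock -7.430188255443576 -6.560509818596815
```

```bash
python3 -m crank '[[0.008,0,-0.0035,0.0035,0],[0.008,0,-0.0035,0.0035,0],[0.008,0,-0.0035,0.0035,0],[0.008,0,-0.0035,0.0035,0],[0.008,0,0,0,0]]'
python3 - <<'E'
from h import *
from station import *
st=manip.sense();plan(st); print(todock(st["tcp_pos"]), "F dock",st["force"][:2]@DX,st["force"][:2]@DY)
s=snapshot("top");cv2.imwrite("pics/c10.png",cv2.resize(s["image"][120:280,90:330],None,fx=3,fy=3,interpolation=cv2.INTER_NEAREST))
uv,P=cloud(s)
m=(uv[:,0]>=190)&(uv[:,0]<=275)&(uv[:,1]>=135)&(uv[:,1]<=200)&(P[:,2]>.037)&(P[:,2]<.05)
q=todock(P[m,:2])*1000; print(np.percentile(q,[0.5,99.5],axis=0))
for a in (-270,-250,-230,-210,-190,-170): 
  k=abs(q[:,0]-a)<5; print(a,q[k,1].min())
E
```

```text
t: 13.35
tcp_pos: [0.5655, 0.2983, 0.03]
tool_rot: [0.304, 0.64, -0.305, 0.636]
force: [-5.1, 5.5, -0.4]
finger_gap: 0.171
t 13.35 tcp [0.5655 0.2983 0.03  ] toolx [-0.0055  0.0016 -1.    ] yhead 39.03 F [-5.136   5.5473 -0.4465] gap 0.171 q6 -0.37
[-0.3316 -0.15  ] F dock -4.985224632690525 -5.682990373676369
[[-252.7515  -73.1034]
 [-133.9347   -0.4984]]Traceback (most recent call last):
  File "<stdin>", line 9, in <module>
    return umr_minimum(a, axis, None, out, keepdims, initial, where)
ValueError: zero-size array to reduction operation minimum which has no identity
```

View pics/c10.png

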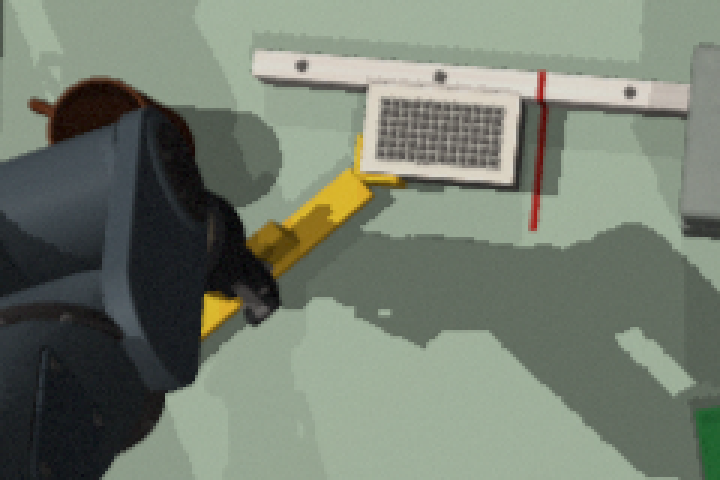

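```bash
python3 -m crank '[[0.008,0,-0.004,0.0042,0],[0.008,0,-0.004,0.0042,0],[0.008,0,-0.004,0.004,0],[0.008,0,-0.004,0.004,0],[0.008,0,-0.004,0.004,0]]'
python3 -m crank '[[0.008,0,-0.004,0.004,0],[0.008,0,-0.004,0.004,0],[0.008,0,-0.004,0.004,0],[0.008,0,-0.004,0.004,0],[0.008,0,-0.004,0.004,0]]'
python3 - <<'E'
from h import *
from station import *
st=manip.sense();plan(st); print(todock(st["tcp_pos"]), "F dock",st["force"][:2]@DX,st["force"][:2]@DY)
s=snapshot("top");cv2.imwrite("pics/c11.png",cv2.resize(s["image"][120:280,130:370],None,fx=3,fy=3,interpolation=cv2.INTER_NEAREST))
E
```

```text
t: 13.9
tcp_pos: [0.5625, 0.2708, 0.0301]
tool_rot: [0.304, 0.641, -0.304, 0.636]
force: [-6.4, 8.4, 0.0]
finger_gap: 0.173
t: 14.4
tcp_pos: [0.5595, 0.2426, 0.0301]
tool_rot: [0.304, 0.641, -0.304, 0.636]
force: [-7.0, 7.7, 0.3]
finger_gap: 0.174
t 14.4 tcp [0.5595 0.2426 0.0301] toolx [-0.006   0.0026 -1.    ] yhead 39.04 F [-7.0415  7.6718  0.3293] gap 0.174 q6 -0.46
[-0.2755 -0.1501] F dock -6.900843609809985 -7.798228873607846
```

View pics/c11.png

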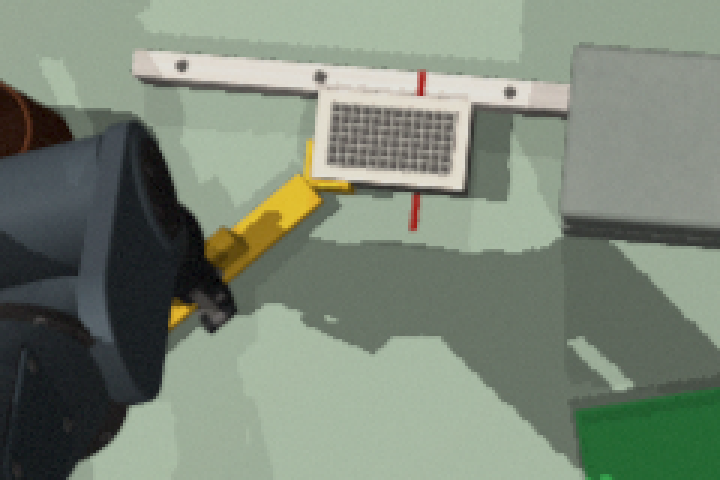

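```bash
python3 -m crank '[[0.008,0,-0.004,0.004,0],[0.008,0,-0.004,0.004,0],[0.008,0,-0.004,0.004,0],[0.008,0,-0.004,0.004,0],[0.008,0,-0.004,0.004,0]]'
python3 -m crank '[[0.008,0,-0.004,0.004,0],[0.008,0,-0.004,0.004,0],[0.008,0,-0.004,0.004,0],[0.008,0,-0.004,0.004,0],[0.008,0,-0.004,0.004,0]]'
python3 -m crank '[[0.008,0,-0.004,0.004,0],[0.008,0,-0.004,0.004,0],[0.008,0,-0.004,0.004,0],[0.008,0,-0.004,0.004,0],[0.008,0,-0.004,0.004,0]]'
python3 -m crank '[[0.008,0,-0.004,0.004,0],[0.008,0,-0.004,0.004,0],[0.008,0,-0.004,0.004,0],[0.008,0,-0.004,0.004,0],[0.008,0,-0.004,0.004,0]]'
python3 - <<'E'
from h import *
from station import *
st=manip.sense();plan(st); print(todock(st["tcp_pos"]), "F dock",st["force"][:2]@DX,st["force"][:2]@DY)
s=snapshot("top");cv2.imwrite("pics/c12.png",cv2.resize(s["image"][120:280,170:410],None,fx=3,fy=3,interpolation=cv2.INTER_NEAREST))
E
```

```text
t: 14.95
tcp_pos: [0.5566, 0.2144, 0.03]
tool_rot: [0.304, 0.641, -0.304, 0.636]
force: [-5.4, 8.4, -0.6]
finger_gap: 0.177
t: 15.45
tcp_pos: [0.5536, 0.1861, 0.03]
tool_rot: [0.304, 0.641, -0.304, 0.636]
force: [-4.7, 8.6, 0.5]
finger_gap: 0.176
t: 15.95
tcp_pos: [0.5507, 0.1579, 0.03]
tool_rot: [0.304, 0.641, -0.304, 0.636]
force: [-5.6, 8.5, 0.2]
finger_gap: 0.175
t: 16.45
tcp_pos: [0.5477, 0.1298, 0.03]
tool_rot: [0.304, 0.641, -0.304, 0.636]
force: [-5.2, 8.2, 1.3]
finger_gap: 0.175
t 16.45 tcp [0.5477 0.1298 0.03  ] toolx [-0.0069  0.0024 -1.    ] yhead 39.06 F [-5.1676  8.159   1.2968] gap 0.175 q6 -0.65
[-0.1621 -0.1502] F dock -7.579526303361203 -5.985005442256763
```

View pics/c12.png

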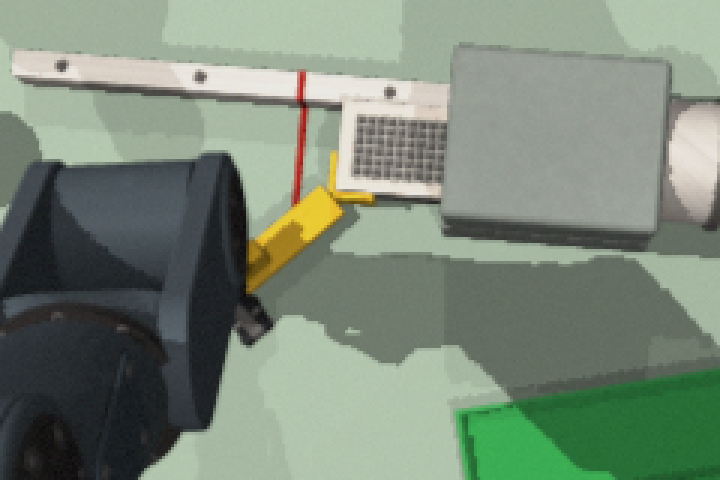

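```bash
python3 -m crank '[[0.008,0,-0.004,0.004,0],[0.008,0,-0.004,0.004,0],[0.008,0,-0.004,0.004,0],[0.008,0,-0.004,0.004,0],[0.008,0,-0.004,0.004,0]]'
python3 -m crank '[[0.008,0,-0.002,0.002,0],[0.008,0,-0.002,0.002,0],[0.008,0,-0.002,0.002,0]]'
python3 -m crank '[[0.008,0,-0.0015,0.0015,0]]'
python3 - <<'E'
from h import *
from station import *
st=manip.sense();plan(st); print(todock(st["tcp_pos"]), "F dock",st["force"][:2]@DX,st["force"][:2]@DY)
E
```

```text
t: 17.0
tcp_pos: [0.5447, 0.1017, 0.03]
tool_rot: [0.304, 0.641, -0.304, 0.636]
force: [-5.0, 8.9, 0.8]
finger_gap: 0.175
t: 17.3
tcp_pos: [0.5439, 0.0934, 0.03]
tool_rot: [0.304, 0.641, -0.304, 0.636]
force: [-4.8, 7.8, 1.3]
finger_gap: 0.174
t: 17.4
tcp_pos: [0.5437, 0.0912, 0.03]
tool_rot: [0.304, 0.641, -0.304, 0.636]
force: [-5.2, 8.6, 0.8]
finger_gap: 0.179
t 17.4 tcp [0.5437 0.0912 0.03  ] toolx [-0.0072  0.0025 -1.    ] yhead 39.07 F [-5.2031  8.6365  0.8275] gap 0.179 q6 -0.72
[-0.1233 -0.1502] F dock -8.050823202665326 -6.069708866131878
```

```bash
python3 -m crank '[[0.008,0,-0.0014,0.0014,0],[0.008,0,-0.0014,0.0014,0]]'
python3 -m crank '[[0.008,0,-0.0014,0.0014,0],[0.008,0,0,0,0]]'
```

```text
t: 17.6
tcp_pos: [0.5425, 0.0898, 0.0302]
tool_rot: [0.305, 0.642, -0.303, 0.635]
force: [-6.1, 24.7, 4.5]
finger_gap: 0.174
t: 17.8
tcp_pos: [0.542, 0.0894, 0.0304]
tool_rot: [0.304, 0.642, -0.302, 0.635]
force: [-5.8, 24.9, 4.2]
finger_gap: 0.17
```

```bash
python3 -m crank '[[0.008,0,0,0,0],[0.008,0,0,0,0]]'
python3 -m crank '[[0.008,0,0,-0.004,0],[0.008,0,0,-0.01,0],[0.008,0,0,-0.025,0],[0.008,0,0,-0.03,0],[0.008,-0.03,0,0,0]]'
python3 -m crank '[[0.008,-0.045,0,0,0],[0.008,-0.045,0,0,0],[0.008,0,0,0,0]]'
python3 - <<'E'
from h import *
from station import *
st=manip.sense();plan(st,[.4292,-.1996,.15],7.4)
s=snapshot("top");np.savez("top13.npz",**s);cv2.imwrite("pics/c13.png",cv2.resize(s["image"][120:300,170:470],None,fx=2.5,fy=2.5,interpolation=cv2.INTER_NEAREST))
uv,P=cloud(s)
m=(uv[:,0]>=270)&(uv[:,0]<=325)&(uv[:,1]>=145)&(uv[:,1]<=200)&(P[:,2]>.037)&(P[:,2]<.05)
q=todock(P[m,:2])*1000; print(np.percentile(q,[1,99],axis=0))
s=snapshot("scene");cv2.imwrite("pics/s13.png",s["image"])
E
```

```text
t: 18.0
tcp_pos: [0.542, 0.0894, 0.0304]
tool_rot: [0.304, 0.642, -0.302, 0.635]
force: [-6.0, 23.3, 3.4]
finger_gap: 0.175
t: 18.5
tcp_pos: [0.4966, 0.1384, 0.0576]
tool_rot: [0.301, 0.643, -0.305, 0.635]
force: [-0.9, 0.4, -0.9]
finger_gap: 0.175
t: 18.8
tcp_pos: [0.5077, 0.1371, 0.156]
tool_rot: [0.306, 0.634, -0.302, 0.643]
force: [0.3, -0.4, -0.8]
finger_gap: 0.179
t 18.8 tcp [0.5077 0.1371 0.156 ] toolx [ 0.0139  0.0002 -0.9999] yhead 39.1 F [ 0.2526 -0.4073 -0.8318] gap 0.179 q6 -0.63
shift in tool axes (mm): [   4.8872 -273.2721  211.7296]
turn about tool x (rad): 0.5533254010011868
[[-44.241  -93.5962]
 [  7.8413  -1.1974]]
```

View pics/c13.png

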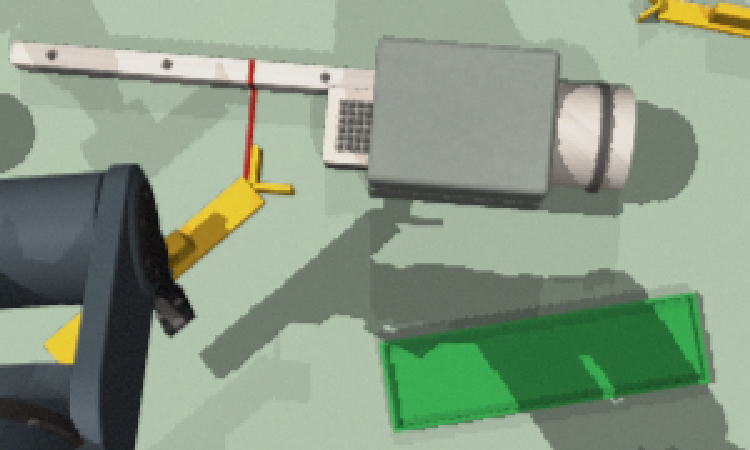

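View pics/s13.png

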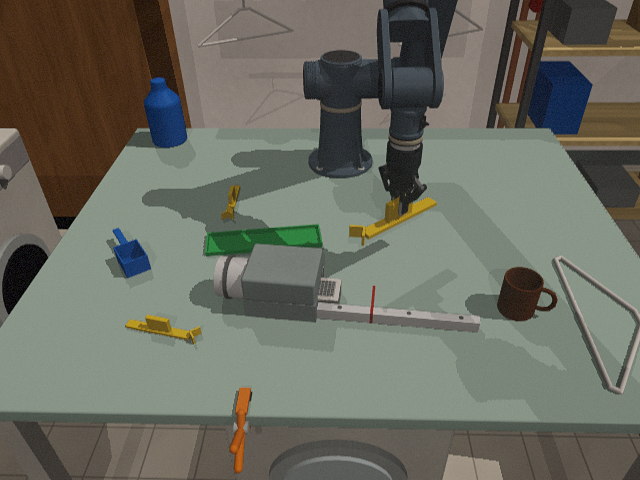

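```bash
python3 -m crank '[[0.008,0,0,0,0.138],[0.008,0,0,0,0.138],[0.008,0,0,0,0.138],[0.008,0,0,0,0.138],[0.008,0,0,0,0]]'
python3 - <<'E'
from h import *
from station import *
st=manip.sense();plan(st,[.427,-.1997,.15],7.6)
s=snapshot("wrist");cv2.imwrite("pics/w14.png",s["image"])
T=np.linalg.inv(s["T_tool_cam"])
hsv=cv2.cvtColor(s["image"],cv2.COLOR_BGR2HSV)
uv,P=cloud(s,T); H=hsv[uv[:,1],uv[:,0]].astype(int)
y=(uv[:,0]>275)&(uv[:,0]<362)&(uv[:,1]>5)&(uv[:,1]<215)&(H[:,0]>15)&(H[:,0]<32)&(H[:,1]>100)
Q=P[y]; print(np.polyfit(Q[:,2],Q[:,0],1), "tail z",Q[:,2].min(),"y",np.polyfit(Q[:,2],Q[:,1],1))
E
```

```text
t: 19.4
tcp_pos: [0.5017, 0.1365, 0.1483]
tool_rot: [0.465, 0.533, -0.468, 0.53]
force: [0.3, 0.6, -1.6]
finger_gap: 0.174
t 19.4 tcp [0.5017 0.1365 0.1483] toolx [-0.0046 -0.0004 -1.    ] yhead 7.44 F [ 0.2879  0.6149 -1.6104] gap 0.174 q6 -0.08
shift in tool axes (mm): [  -1.2478 -117.6031  323.7003]
turn about tool x (rad): -0.002719002935516542
[-0.0005  0.0113] tail z -0.11490660288965769 y [0.002  0.0016]
```

Stick still square in the grip. Over to the tray.

```bash
python3 -m crank '[[0.008,0,-0.04,0,0],[0.008,0,-0.04,0,0],[0.008,0,-0.0376,0,0],[0.008,0,0,0.036,0],[0.008,0,0,0.036,0]]'
python3 -m crank '[[0.008,0,0,0.036,0],[0.008,0,0,0.036,0],[0.008,0,0,0.036,0],[0.008,0,0,0.036,0],[0.008,0,0,0.036,0]]'
python3 -m crank '[[0.008,0,0,0.036,0],[0.008,0,0,0.036,0],[0.008,0,0,0,0],[0.008,0,0,0,0]]'
python3 - <<'E'
from h import *
from station import *
st=manip.sense();plan(st,[.427,-.1997,.027],7.6)
E
```

```text
t: 19.95
tcp_pos: [0.3938, 0.0503, 0.1498]
tool_rot: [0.464, 0.534, -0.465, 0.532]
force: [1.2, 0.8, -1.4]
finger_gap: 0.178
t: 20.45
tcp_pos: [0.4187, -0.1296, 0.1496]
tool_rot: [0.466, 0.533, -0.466, 0.531]
force: [-0.4, 0.2, -1.5]
finger_gap: 0.176
t: 20.85
tcp_pos: [0.4279, -0.2, 0.1495]
tool_rot: [0.467, 0.532, -0.466, 0.531]
force: [-0.4, -0.0, -1.4]
finger_gap: 0.177
t 20.85 tcp [ 0.4279 -0.2     0.1495] toolx [-0.0018  0.0016 -1.    ] yhead 7.44 F [-0.4497 -0.0281 -1.3638] gap 0.177 q6 -0.8
shift in tool axes (mm): [122.4708  -0.6486  -0.1522]
turn about tool x (rad): -0.00278040833998611
```

```bash
python3 -m crank '[[0.008,0.03,0,0,0],[0.008,0.04,0,0,0],[0.008,0.03,0,0,0],[0.008,0.016,0,0,0],[0.008,0,0,0,0]]'
python3 -m crank '[[0.008,0.002,0,0,0],[0.008,0.002,0,0,0]]'
python3 -m crank '[[0.008,0.0015,0,0,0],[0.008,0,0,0,0]]'
```

```text
t: 21.35
tcp_pos: [0.4265, -0.1969, 0.0321]
tool_rot: [0.466, 0.535, -0.466, 0.529]
force: [-0.4, -1.1, -1.0]
finger_gap: 0.177
t: 21.55
tcp_pos: [0.429, -0.1994, 0.0311]
tool_rot: [0.466, 0.531, -0.466, 0.532]
force: [-0.2, 0.4, -1.9]
finger_gap: 0.175
t: 21.75
tcp_pos: [0.4289, -0.1998, 0.0295]
tool_rot: [0.466, 0.531, -0.466, 0.532]
force: [0.0, -0.2, -1.3]
finger_gap: 0.173
```

```bash
python3 -m crank '[[0.008,0.001,0,0,0],[0.008,0,0,0,0]]'
python3 -m crank '[[0.008,0.001,0,0,0],[0.008,0,0,0,0]]'
```

```text
t: 21.95
tcp_pos: [0.4287, -0.1998, 0.0281]
tool_rot: [0.467, 0.531, -0.466, 0.532]
force: [0.5, 0.3, -1.0]
finger_gap: 0.169
t: 22.15
tcp_pos: [0.4287, -0.1998, 0.0269]
tool_rot: [0.467, 0.531, -0.466, 0.532]
force: [0.5, -0.8, -0.1]
finger_gap: 0.175
```

```bash
python3 -m crank '[[0.008,0.0005,0,0,0],[0.02,0,0,0,0],[0.03,0,0,0,0],[0.05,0,0,0,0],[0.06,0,0,0,0]]'
python3 -m crank '[[0.06,0,0,0,0],[0.06,-0.02,0,0,0],[0.06,-0.04,0,0,0],[0.06,-0.05,0,0,0],[0.06,-0.05,0,0,0]]'
python3 -m crank '[[0.06,0,0,-0.04,0],[0.06,0,0,-0.04,0],[0.06,0,0,0,0],[0.06,0,0,0,0]]'
python3 - <<'E'
from h import *
from station import *
st=manip.sense();plan(st)
s=snapshot("wrist");cv2.imwrite("pics/w15.png",s["image"])
T=wristT(s,st["tcp_pos"],st["tool_rot"])
hsv=cv2.cvtColor(s["image"],cv2.COLOR_BGR2HSV)
uv,P=cloud(s,T); H=hsv[uv[:,1],uv[:,0]].astype(int)
w=(abs(P[:,0]-.425)<.07)&(abs(P[:,1]+.2)<.18)&(P[:,2]<.1)
y=w&(H[:,0]>15)&(H[:,0]<32)&(H[:,1]>100)
f=y&(P[:,2]>.056); print("fin",rect(P[f,:2])[:3],np.median(P[f,2]))
so=y&(P[:,2]<.025)&(P[:,1]>-.29); print("sole",rect(P[so,:2])[:3], np.linalg.lstsq(np.c_[P[so],np.ones(so.sum())][:,[0,1,3]],P[so,2],rcond=None)[0])
g=w&(H[:,0]>45)&(H[:,0]<80)&(H[:,1]>100); print("tray",rect(P[g,:2])[:3])
s=snapshot("scene");cv2.imwrite("pics/s15.png",s["image"])
s=snapshot("top");cv2.imwrite("pics/t15.png",s["image"])
E
```

```text
t: 22.65
tcp_pos: [0.4286, -0.1997, 0.0262]
tool_rot: [0.466, 0.531, -0.466, 0.531]
force: [-0.4, 1.2, -0.1]
finger_gap: 0.679
t: 23.15
tcp_pos: [0.4279, -0.1992, 0.1875]
tool_rot: [0.466, 0.532, -0.467, 0.531]
force: [0.8, -1.0, -0.6]
finger_gap: 0.701
t: 23.55
tcp_pos: [0.4181, -0.1196, 0.1865]
tool_rot: [0.466, 0.532, -0.466, 0.532]
force: [0.2, -0.8, -0.5]
finger_gap: 0.701
t 23.55 tcp [ 0.4181 -0.1196  0.1865] toolx [ 0.0002 -0.0004 -1.    ] yhead 7.57 F [ 0.1509 -0.7998 -0.4983] gap 0.701 q6 -0.67
fin (array([ 0.4306, -0.1989]), array([0.016 , 0.0753]), 7.222247123718262) 0.06337509350860593
sole (array([ 0.4286, -0.1885]), array([0.0307, 0.2084]), 7.683409690856934) [0.0125 0.0009 0.0103]
tray (array([ 0.4257, -0.2046]), array([0.0877, 0.312 ]), 8.162601470947266)
```

View pics/w15.png

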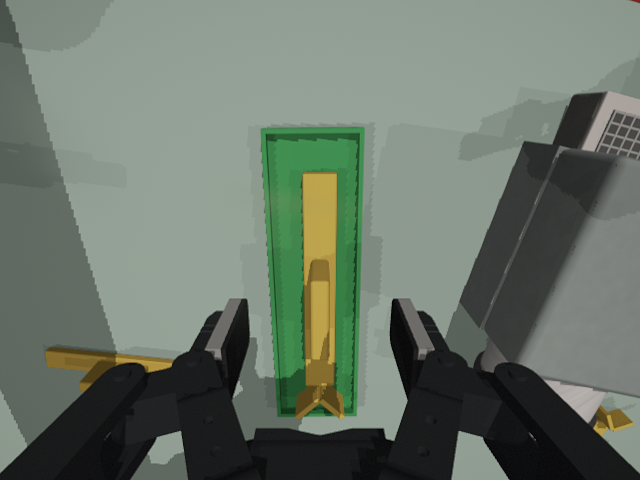

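View pics/s15.png

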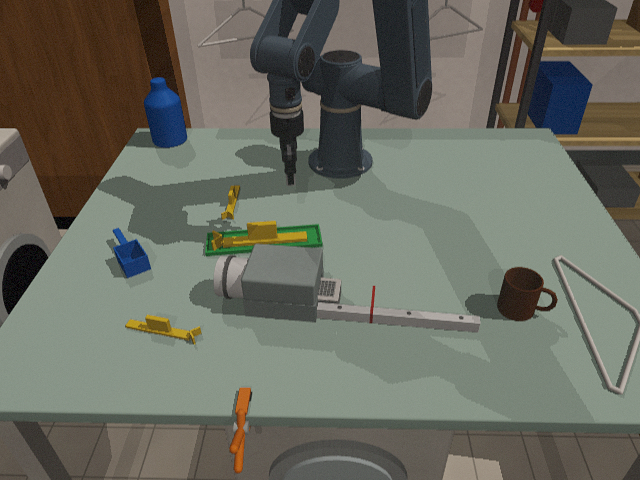

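View pics/t15.png

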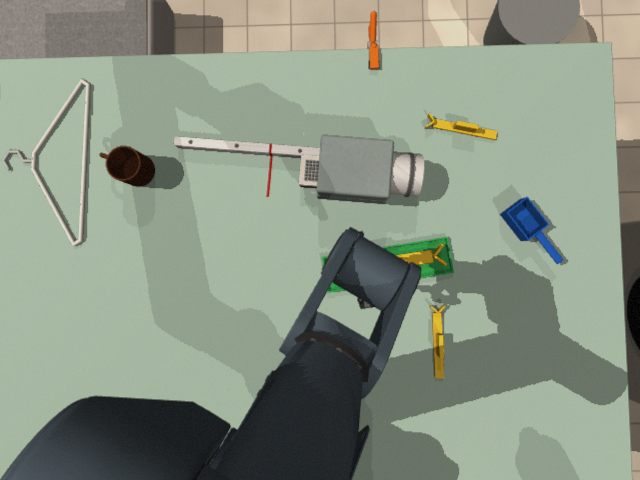

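```bash
python3 -c "
from station import manip
print(manip.sign_off())"
```

```text
the job is handed in; nothing more can be done
None
```

I did the whole job and handed it in at about 24 s on the robot's clock, well inside the 70 s limit. The hand-in gives no verdict, so what follows rests on my own last checks.

**What I did:**
- I picked the stick up by its fin and pressed the trap square onto the rail with both prong tips, about 60 mm short of the red line.
- I then set the V over its rear lane-side corner at 45° and pushed it along the rail, with roughly 6–8 N holding it against the rail.
- It met the end stop with a clear force rise to about 25 N.
- I laid the stick back in its tray, V the same way round, released it and moved the gripper clear.

**Last checks:**
- **Trap:** right after the push its rear was about 44 mm outside the mouth, against 45 mm nominal. It looked flat against the rail, but I did not measure the flatness again once it was inside the box.
- **Stick:** it is flat on the tray floor, with its fin top at the same height as at the start. It sits about 5 mm from the tray's centre and within 1° of its original heading.
- **Mug and scoop:** neither has visibly moved in the overhead picture.
- **Disagreement:** the wrist and top camera views differed by 1–6 mm on the tray's centre and the stick's position. That is well inside the placing tolerance.

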